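# Seat the food processor's grating disc

### The job

The food processor's white grating disc is sitting high on its spindle because the notch in its rim is not over the key. With closed fingertips in the disc's round finger well, push the disc round, without forcing it, until the notch meets the key block that stands on the collar; then press the disc down until it is fully home, flush with the collar. Use only the fingertips: do not grip or lift the disc, and leave the things that stand around the machine where they are.

Things in the scene. Friction and masses are not known exactly. Their poses are not given: they have to be found in the camera images.
- food_processor: Low round grey food-processor base without its bowl, fixed, 224 mm across; origin at the centre of its underside, on the spindle axis. Control panel on its -x side. A collar, 182 mm across outside, 168 mm inside, its top at z = 68 mm, surrounds the white disc. On the collar stands a small steel key block, 14 mm wide and 26 mm along the radius, its top at z = 88 mm, 98 mm from the axis.
- key (a point): Top of the key's tongue, 10 mm wide with a rounded top, reaching in from the key block under the disc's rim; this point is 76 mm from the spindle axis, 59 mm above the worktop. The tongue stops the disc from going down unless the notch is over it.
- notch (a point): Notch through the rim of the white disc, 18 mm wide along the rim and 14 mm deep, with a small lead-in below; this point is in the middle of the notch, 76 mm from the axis, at the disc's underside. The disc is 160 mm across and 22 mm thick. It can seat when this point is over key (about 4 mm play either way).
- finger_well (a point): Centre of the mouth of the round finger well in the disc, level with the disc's top (82 mm above the worktop at the start, 68 mm seated). The well is 44 mm across, 18 mm deep, its centre 42 mm from the spindle axis. A finger in it pushes the disc round either way with about 3 N; the disc stays where left. A finger drawn out while bearing on the wall can drag the disc up, so centre it first.
- hub (a point): Top of the low steel hub cap at the disc's centre, on the spindle axis, 30 mm across, 3 mm above the disc's top face (85 mm above the worktop at the start). Pressing on the hub, or anywhere on the disc, pushes it down straight. It needs about 3 N; some 11 N upward would lift it.
- disc_turn (a joint): Angle of the disc about the vertical spindle, rad, counter-clockwise from above; 0 (or a whole turn, 6.283) when the notch is over the key. It starts between 0.8 and 5.4.
- disc_press (a joint): How far the disc has been pressed down its spindle, m: 0 at the start, 0.014 fully seated, negative if lifted. It stays where it is left.
- lemon_0: Yellow lemon, 78 x 55 x 56 mm, lying loose beside the machine; a bystander. Origin under its centre.
- salt_shaker: Glass salt shaker with a grey cap, 44 mm across, 90 mm tall, loose beside the machine; a bystander. Origin at the centre of its underside.
- fish_tin: Flat round tin, 86 mm across, 40 mm tall, loose beside the machine; a bystander. Origin at the centre of its underside.
- bench_scraper: Steel scraper with a wooden grip, 106 x 152 x 21 mm, lying loose to the right; a bystander. Origin at the centre of its underside.
- tea_box: Black carton, 68 x 131 x 107 mm, standing loose to the right; a bystander. Origin at the centre of its underside.

How it is judged:
By the outcome, as a careful person would: the job done as asked, in the order asked, and still so for the second after the job is handed in, with the robot touching nothing.
It also fails if it takes over 51 s, if anything falls off the work surface, if the arm or the gripper's body presses on something with over 40 N, if the wrist force passes 120 N, or if a joint passes its speed limit or range.

### The arm

A 6-joint arm with a two-finger parallel gripper is mounted at the origin on a cart in front of the work surface, level with it; the furniture and walls round the work are solid. World frame = base frame: x ahead of the robot, y to its left, z up, the work surface at z = 0. Lengths are in m, angles in rad, forces in N, time in s.
With the tool pointing down it reaches from about 0.3 to 0.775 m from the base axis. Payload 14.6 kg.
Tool frame: the origin (TCP) lies midway between the tips of the shut fingers; the grasp point (between the pads) lies 19 mm behind it (ctrl.pinch_z is the distance from the TCP to the grasp point, in m); z points along the fingers, y is the line along which they close (so a half turn about z gives the same grasp; the last joint's range is limited). The gripper opens to 94 mm and grips with 3 to 60 N. Pads are 16 mm wide; open, the fingers measure 119 mm over their backs; the gripper's body (75 mm by 177 mm) begins 78 mm behind the grasp point.
Start: joints at [-1.222, 0.3, 1.521, -0, 1.321, -0.067], TCP at [0.222, -0.503, 0.205] pointing down, gripper open.
Joint ranges: [-3.03, 3.03], [-0.79, 2.21], [0.23, 2.52], [-1.04, 4.18], [0, 3.07], [-2.55, 2.55]. Speed limits (rad/s): [2.22, 2.22, 2.57, 3.14, 3.14, 3.14].

### API

Orientations are given as [roll, pitch, yaw] about the fixed x, y, z axes, in that order (R = Rz(yaw) Ry(pitch) Rx(roll)).
In Python, from station import ctrl gives the robot as it stands.
- The arm moves only by the tool jog_arm, never from a script. Its argument "motion" is a list of rows, each a list of 7 numbers: the shift along the tool's x, y, z in m, then the turn, a rotation vector about the tool's x, y, z in rad, then the opening, from -1 (shut) to 1 (fully open). In form: [[tx, ty, tz, rx, ry, rz, gripper], ...]. A call has 1 to 5 rows; each row shifts and turns the commanded pose from where the row before left it, along the tool's axes as they then stand; what a row does not reach is not made up. A row lasts 1/10 s, in which the tool goes at most 50 mm and 8.59 degrees, less where a joint would pass 70% of its speed; a pose out of reach is approached as far as the arm can. A call is refused whole if a number of a shift passes 0.05 or a number of a turn 0.15, either way. A call with a gripper value outside its range is refused whole. The fingers move at their own pace and stop on an object; "squeeze" is the grip in N (left out, the last holds). Time passes only in rows, so rows that do not move let the fingers close. It gives the time, the measured TCP pose, the force, the opening and the grip force at its end, in the units of the state.
- ctrl.get_obs(): the state, without advancing time (a new reading comes with each control period).
- ctrl.camera(name): name is "scene" or "side" or "wrist"; returns the picture (480x640x3 uint8, red, green, blue); there is no depth.
- ctrl.camera_model(name): a dict with "intrinsics" (3x3 intrinsics, pixels), "rvec" (rotation vector, rad) and "tvec" (3), from world to camera coordinates, as OpenCV has them. Camera axes: x right, y down, z forward; pixel columns grow to the right and rows downward; lengths in m; the calibration is good to about 2 mm. The wrist camera is an equidistant fisheye: a pixel r from the principal point sees the ray r / f radians off the axis. A picture is of the moment at which its call begins: read the wrist's pose just before it. camera_model takes no time and is no camera call; for the wrist camera it gives the pose at the moment of the call.
- ctrl.hand_in(): hands the job in; it is judged then, once.
The state is a dict: "time_s": time; "qpos": joint angles; "joint_vel": joint speeds; "tau": joint torques, N m; "ee_pos": TCP position; "eef_rot": TCP orientation; "force": force on the tool from outside, world axes, zero at the start; "moment": the same for the moment, N m; "grip_width": finger opening in m; "grip_force": force on a finger pad.
Only numpy, scipy, OpenCV 4.12 (cv2) and the standard library are available. Lean on these libraries where they do the work, as an engineer would, in place of code of your own. Each camera call takes 0.05 s, during which the arm holds its last target. There are 200 camera calls.

## Working session

There is one attempt and no reset: what is moved stays moved. The work goes in short steps, Python scripts to look and compute and a tool call to move; the robot and the scene stay as the last step left them, time stands still between calls to the robot, and variables do not carry over. Pictures are saved under pics/ and viewed, at most 10 in all, crops included, and the job is handed in when it is done.

Besides the shell and the picture viewer there is one more tool, called after "Emit:" as name(argument=value, ...), one argument or row to a line, values as JSON. jog_arm: Moves the arm, as the interface text tells. Its arguments: {"type":"object","properties":{"motion":{"type":"array"},"squeeze":{"type":"number"}},"required":["motion"]}

```bash
mkdir -p pics; cat > h.py <<'E'
import numpy as np, cv2
from station import ctrl
def ray(cam,uv,m=None):
    m=m or ctrl.camera_model(cam); K=np.array(m["intrinsics"]);R=cv2.Rodrigues(np.array(m["rvec"],float))[0];t=np.array(m["tvec"],float).ravel()
    x=(uv[0]-K[0,2])/K[0,0];y=(uv[1]-K[1,2])/K[1,1]
    if cam=="wrist":
        r=np.hypot(x,y); d=np.array([x/r*np.sin(r),y/r*np.sin(r),np.cos(r)]) if r>0 else np.array([0,0,1.])
    else: d=np.array([x,y,1.])
    return -R.T@t,R.T@d
def onz(cam,uv,z,m=None):
    o,d=ray(cam,uv,m); return o+d*(z-o[2])/d[2]
E
python3 - <<'E'
from h import *
a=ctrl.camera("scene");b=ctrl.camera("side")
cv2.imwrite("pics/a.png",a[:,:,::-1]);cv2.imwrite("pics/b.png",b[:,:,::-1])
for c in("scene","side"):
    m=ctrl.camera_model(c);print(c,ray(c,(320,240),m))
print(ctrl.get_obs())
E
```

```text
scene (array([-0.28585648,  0.66119863,  0.63549169]), array([ 0.66178277, -0.61220854, -0.43318623]))
side (array([0.21021806, 0.64957361, 0.68876758]), array([ 0.34350496, -0.73826943, -0.58050411]))
{'time_s': 0.1, 'qpos': array([-1.22160010e+00,  3.00386507e-01,  1.52150273e+00, -2.52365497e-05,
        1.32066277e+00, -6.65972810e-02]), 'joint_vel': array([-0.00027898, -0.00011521, -0.00146978,  0.00078557,  0.00026276,
       -0.00022443]), 'tau': array([ 2.56420535e-03, -5.32637322e+01, -3.53282440e+01,  7.10325851e-02,
        2.34393182e-02, -5.45431783e-05]), 'ee_pos': array([ 0.22207122, -0.50293465,  0.20496587]), 'eef_rot': array([-3.14063380e+00, -3.94523898e-05,  4.15799752e-01]), 'force': array([-0.51998027, -0.22086684, -0.1837066 ]), 'moment': array([ 0.00525434, -0.01038352, -0.02476263]), 'grip_force': 0.0, 'grip_width': 0.09400849836929691}
```

View pics/a.png

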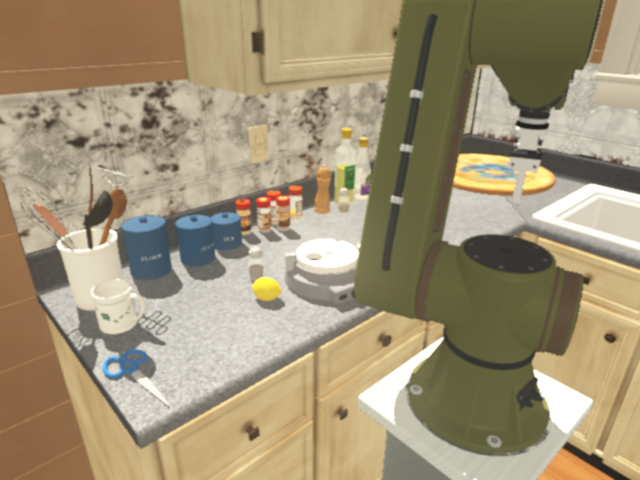

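View pics/b.png

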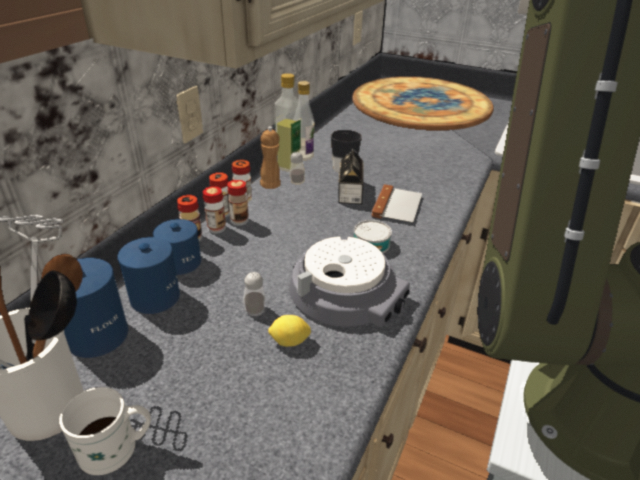

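The side view shows the disc centred near (345,264), the well at (334,270), and the key block at (304,283). The lemon is at (290,330), the shaker at (254,293) and the tin at (373,236). I'll zoom in and fit the disc.

```bash
python3 - <<'E'
from h import *
b=cv2.imread("pics/b.png")
c=cv2.resize(b[220:330,270:420],None,fx=5,fy=5,interpolation=cv2.INTER_CUBIC);cv2.imwrite("pics/c.png",c)
g=b.min(2);m=(g>170).astype(np.uint8);m[:225]=0;m[300:]=0;m[:,:300]=0;m[:,395:]=0
cs,_=cv2.findContours(m,cv2.RETR_EXTERNAL,cv2.CHAIN_APPROX_NONE)
k=max(cs,key=cv2.contourArea)
P=np.array([onz("side",p[0],.082)[:2] for p in k]);print(cv2.minEnclosingCircle(P.astype(np.float32)))
for n,p,z in[("well",(334,270),.082),("keyblock",(304,278),.088),("hub",(345,258),.085)]:print(n,onz("side",p,z))
E
```

```text
((0.5039064288139343, -0.07519602030515671), 0.09165198355913162)
well [ 0.5017503  -0.04515331  0.082     ]
keyblock [0.53863497 0.00941823 0.088     ]
hub [ 0.49674694 -0.08626994  0.085     ]
```

View pics/c.png

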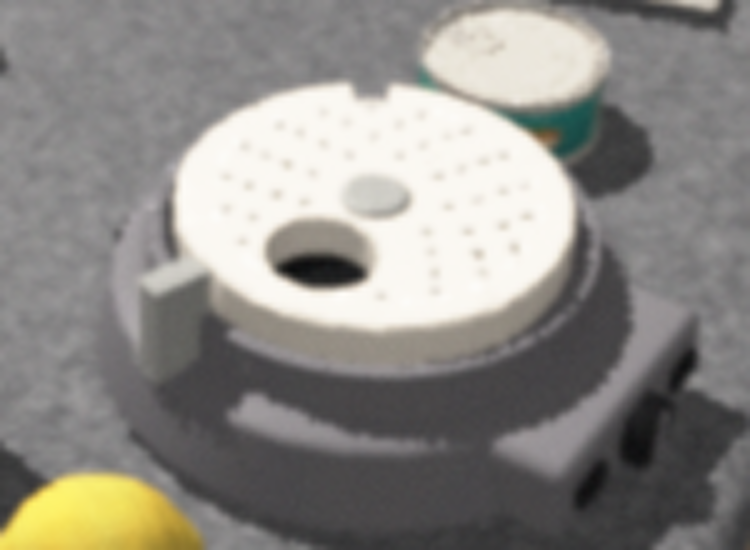

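```bash
python3 - <<'E'
from h import *
f=lambda p,z:onz("side",(270+p[0]/5-.4,220+p[1]/5-.4),z)
h=f((376,191),.085)
print("hub",h)
for n,p,z in[("well",(320,254),.082),("keyblk",(174,273),.088),("notch",(370,93),.082),("rimL",(175,205),.082),("rimR",(577,205),.082)]:
    q=f(p,z);d=(q-h)[:2];print(n,q,np.hypot(*d),np.arctan2(d[1],d[0]))
o=ctrl.get_obs();R=cv2.Rodrigues(np.zeros(3))[0]
r,p,y=o["eef_rot"]
from scipy.spatial.transform import Rotation as Ro
print(Ro.from_euler("xyz",o["eef_rot"]).as_matrix().round(3))
for n,p,z in[("lemon",(290,330),.028),("salt",(254,280),.08),("tin",(373,232),.04),("tea",(350,165),.107)]:print(n,onz("side",p,z))
E
```

```text
hub [ 0.49736007 -0.08668152  0.085     ]
well [ 0.50192266 -0.0436801   0.082     ] 0.04324278654838296 1.4650885419490076
keyblk [ 0.54310565 -0.00082087  0.088     ] 0.09728673230790744 1.0812630535563386
notch [ 0.52821115 -0.15125605  0.082     ] 0.07156577061373907 -1.1250991018085847
rimL [ 0.56548774 -0.04490829  0.082     ] 0.07991484689862675 0.5500404934191718
rimR [ 0.42436061 -0.1193066   0.082     ] 0.07995821432172617 -2.7213011208162285
[[ 0.915  0.404 -0.   ]
 [ 0.404 -0.915  0.001]
 [ 0.    -0.001 -1.   ]]
lemon [0.52629512 0.08738502 0.028     ]
salt [0.62335306 0.04963425 0.08      ]
tin [ 0.50039201 -0.26101315  0.04      ]
tea [ 0.63089563 -0.42179824  0.107     ]
```

Measured: hub (0.497,-0.087), well angle 1.465, key angle 1.081 and notch angle -1.125. The short way is counter-clockwise by about 2.21 rad. I'll square the tool to the world axes, shut the fingers and approach.

Emit:
jog_arm(
  motion=[
    [0, 0, 0, 0, 0, 0.1386, -1],
    [0, 0, 0, 0, 0, 0.1386, -1],
    [0, 0, 0, 0, 0, 0.1386, -1],
    [0.023, -0.038, 0, 0, 0, 0, -1],
    [0.023, -0.038, 0, 0, 0, 0, -1],
  ],
  squeeze=10,
)

```text
time_s: 0.6
ee_pos: [0.2681, -0.4262, 0.2048]
eef_rot: [-3.141, 0.0, -0.002]
force: [0.7, 0.3, 0.9]
grip_width: 0.0573
grip_force: 0.0
```

Emit:
jog_arm(
  motion=[
    [0.023, -0.038, 0, 0, 0, 0, -1],
    [0.023, -0.038, 0, 0, 0, 0, -1],
    [0.023, -0.038, 0, 0, 0, 0, -1],
    [0.023, -0.038, 0, 0, 0, 0, -1],
    [0.023, -0.038, 0, 0, 0, 0, -1],
  ],
)

```text
time_s: 1.1
ee_pos: [0.3836, -0.2354, 0.2054]
eef_rot: [-3.141, 0.0, -0.0]
force: [0.3, -0.3, -0.4]
grip_width: 0.0177
grip_force: 0.0
```

Emit:
jog_arm(
  motion=[
    [0.023, -0.038, 0, 0, 0, 0, -1],
    [0.023, -0.038, 0, 0, 0, 0, -1],
    [0.023, -0.038, 0, 0, 0, 0, -1],
    [0.015, -0.025, 0, 0, 0, 0, -1],
    [0, 0, 0, 0, 0, 0, -1],
  ],
)

```text
time_s: 1.6
ee_pos: [0.4681, -0.0955, 0.2051]
eef_rot: [-3.141, 0.001, 0.004]
force: [0.2, -0.5, -0.3]
grip_width: 0.0004
grip_force: 0.0
```

```bash
python3 - <<'E'
from h import *
m=ctrl.camera_model("wrist");a=ctrl.camera("wrist");cv2.imwrite("pics/w.png",a[:,:,::-1])
import pickle;pickle.dump(m,open("w.pkl","wb"));print(m,ray("wrist",(320,241),m),ctrl.get_obs()["ee_pos"])
E
```

```text
{'intrinsics': array([[371.64829954,   0.        , 320.48868759],
       [  0.        , 371.64829954, 240.40930744],
       [  0.        ,   0.        ,   1.        ]]), 'rvec': array([-2.10088938,  2.09201722,  0.2478137 ]), 'tvec': array([-0.09807418,  0.42982813,  0.49885278])} (array([ 0.53475554, -0.09596656,  0.38477499]), array([-2.34848208e-01,  6.66052356e-04, -9.72031829e-01])) [ 0.4674354  -0.09692965  0.20506108]
```

View pics/w.png

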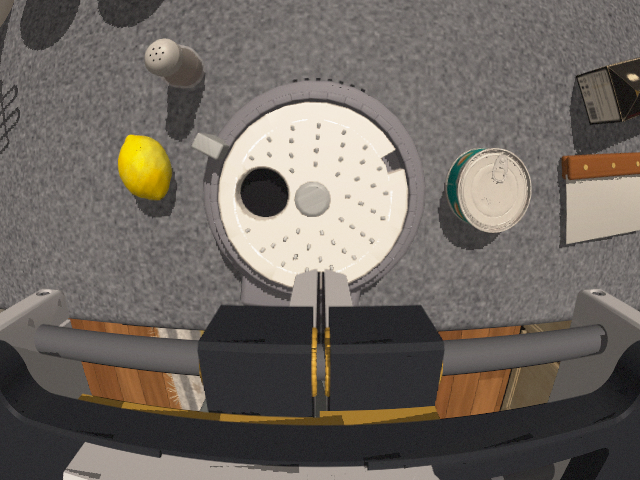

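The wrist view is clear: hub (312,199), well (263,192), key block (208,146), notch (393,161).

```bash
cat > m.py <<'E'
from h import *
def rep(m,h,w,k,n,z=.082):
    h=onz("wrist",h,z+.003,m);print("hub",h)
    for s,p,zz in(("well",w,z),("key",k,.088),("notch",n,z)):
        q=onz("wrist",p,zz,m);d=(q-h)[:2];print(s,q.round(4),np.hypot(*d).round(4),np.arctan2(d[1],d[0]).round(3))
E
python3 - <<'E'
from m import *
import pickle;rep(pickle.load(open("w.pkl","rb")),(312,199),(263,192),(208,146),(393,161))
E
```

```text
hub [ 0.49735388 -0.08913278  0.085     ]
well [ 0.5029 -0.0487  0.082 ] 0.0409 1.435
key [ 0.5422 -0.0042  0.088 ] 0.0961 1.085
notch [ 0.5292 -0.1553  0.082 ] 0.0734 -1.122
```

Emit:
jog_arm(
  motion=[
    [0.018, -0.025, 0, 0, 0, 0, -1],
    [0.017, -0.025, 0, 0, 0, 0, -1],
    [0, 0, 0.04, 0, 0, 0, -1],
    [0, 0, 0.04, 0, 0, 0, -1],
    [0, 0, 0.01, 0, 0, 0, -1],
  ],
)

```text
time_s: 2.15
ee_pos: [0.4999, -0.0486, 0.1119]
eef_rot: [-3.141, 0.006, -0.001]
force: [-0.1, -0.1, 0.7]
grip_width: 0.0005
grip_force: 0.0
```

Emit:
jog_arm(
  motion=[
    [0, 0, 0.012, 0, 0, 0, -1],
    [0, 0, 0.012, 0, 0, 0, -1],
    [0, 0, 0.011, 0, 0, 0, -1],
    [0, 0, 0.01, 0, 0, 0, -1],
    [0, 0, 0, 0, 0, 0, -1],
  ],
)

```text
time_s: 2.65
ee_pos: [0.5017, -0.0481, 0.0695]
eef_rot: [-3.141, 0.001, -0.0]
force: [-0.9, 0.6, -0.5]
grip_width: 0.0005
grip_force: 0.0
```

```bash
python3 - <<'E'
import numpy as np
t=np.linspace(1.445,3.845,21);P=np.c_[.497+.042*np.cos(t),-.0885+.042*np.sin(t)]
d=np.diff(np.round(P,4),axis=0)*[1,-1]
for i in range(0,20,5):print([list(map(float,r.round(4))) for r in d[i:i+5]],t[i+5],P[i+5].round(4))
E
```

```text
[[-0.0051, -0.0003], [-0.005, 0.0003], [-0.0049, 0.0008], [-0.0049, 0.0015], [-0.0046, 0.002]] 2.045 [ 0.4778 -0.0511]
[[-0.0043, 0.0026], [-0.004, 0.0031], [-0.0036, 0.0035], [-0.0032, 0.0039], [-0.0026, 0.0043]] 2.6450000000000005 [ 0.4601 -0.0685]
[[-0.0022, 0.0046], [-0.0015, 0.0047], [-0.001, 0.005], [-0.0004, 0.005], [0.0002, 0.005]] 3.245 [ 0.4552 -0.0928]
[[0.0008, 0.005], [0.0015, 0.0048], [0.0019, 0.0047], [0.0025, 0.0043], [0.0031, 0.0041]] 3.845 [ 0.465  -0.1157]
```

Emit:
jog_arm(
  motion=[
    [-0.005, -0.0003, 0, 0, 0, 0, -1],
    [-0.005, 0.0003, 0, 0, 0, 0, -1],
    [-0.005, 0.0008, 0, 0, 0, 0, -1],
    [-0.005, 0.0015, 0, 0, 0, 0, -1],
    [-0.0045, 0.002, 0, 0, 0, 0, -1],
  ],
)

```text
time_s: 3.15
ee_pos: [0.4785, -0.0527, 0.0716]
eef_rot: [3.141, -0.004, 0.0]
force: [5.1, 0.8, 2.5]
grip_width: 0.0007
grip_force: 2.7
```

Emit:
jog_arm(
  motion=[
    [-0.0043, 0.0026, 0, 0, 0, 0, -1],
    [-0.004, 0.003, 0, 0, 0, 0, -1],
    [-0.0036, 0.0035, 0, 0, 0, 0, -1],
    [-0.0032, 0.0039, 0, 0, 0, 0, -1],
    [-0.0026, 0.0043, 0, 0, 0, 0, -1],
  ],
)

```text
time_s: 3.65
ee_pos: [0.461, -0.0699, 0.0717]
eef_rot: [3.141, -0.004, 0.0]
force: [6.8, 2.5, 2.6]
grip_width: 0.0008
grip_force: 2.9
```

Emit:
jog_arm(
  motion=[
    [-0.0022, 0.0046, 0, 0, 0, 0, -1],
    [-0.0015, 0.0047, 0, 0, 0, 0, -1],
    [-0.001, 0.005, 0, 0, 0, 0, -1],
    [-0.0004, 0.005, 0, 0, 0, 0, -1],
    [0.0002, 0.005, 0, 0, 0, 0, -1],
  ],
)

```text
time_s: 4.15
ee_pos: [0.4558, -0.0939, 0.0714]
eef_rot: [-3.141, -0.003, -0.0]
force: [5.2, 7.7, 3.9]
grip_width: 0.0004
grip_force: 4.2
```

Emit:
jog_arm(
  motion=[
    [0.0008, 0.005, 0, 0, 0, 0, -1],
    [0.0015, 0.0048, 0, 0, 0, 0, -1],
    [0, 0, 0, 0, 0, 0, -1],
  ],
)

```text
time_s: 4.45
ee_pos: [0.4578, -0.1038, 0.0712]
eef_rot: [-3.141, -0.002, -0.0]
force: [3.1, 3.8, 4.0]
grip_width: 0.0003
grip_force: 2.7
```

```bash
python3 - <<'E'
from h import *
m=ctrl.camera_model("wrist");a=ctrl.camera("wrist");cv2.imwrite("pics/w2.png",a[:,:,::-1])
import pickle;pickle.dump(m,open("w2.pkl","wb"));o=ctrl.get_obs();print(o["ee_pos"],o["force"],o["time_s"])
E
```

```text
[ 0.45776271 -0.1037461   0.07120291] [2.55148154 3.9837169  4.62811915] 4.5
```

View pics/w2.png

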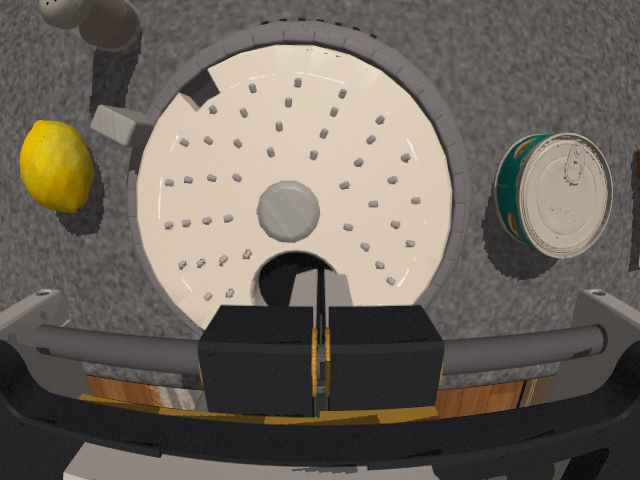

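The notch is at about (200,90), short of the key at (115,125). The hub is at (289,211).

```bash
python3 - <<'E'
from m import *
import pickle;rep(pickle.load(open("w2.pkl","rb")),(289,211),(296,286),(116,126),(200,90))
E
```

```text
hub [ 0.49828481 -0.09015057  0.085     ]
well [ 0.4612 -0.0926  0.082 ] 0.0372 -3.077
key [ 0.5419 -0.006   0.088 ] 0.0948 1.093
notch [ 0.5558 -0.0483  0.082 ] 0.0711 0.629
```

Emit:
jog_arm(
  motion=[
    [0.0022, 0.0044, 0, 0, 0, 0, -1],
    [0.0026, 0.004, 0, 0, 0, 0, -1],
    [0.003, 0.0038, 0, 0, 0, 0, -1],
    [0.0032, 0.0033, 0, 0, 0, 0, -1],
    [0, 0, 0, 0, 0, 0, -1],
  ],
)

```text
time_s: 5.0
ee_pos: [0.4682, -0.1192, 0.0707]
eef_rot: [-3.141, -0.0, -0.0]
force: [-0.3, 3.6, 3.0]
grip_width: 0.0005
grip_force: 1.8
```

```bash
python3 - <<'E'
from h import *
m=ctrl.camera_model("wrist");a=ctrl.camera("wrist");cv2.imwrite("pics/w3.png",cv2.resize(a[0:360,40:440,::-1],None,fx=1.6,fy=1.6))
import pickle;pickle.dump(m,open("w3.pkl","wb"));o=ctrl.get_obs();print(o["ee_pos"],o["force"],o["time_s"])
E
```

```text
[ 0.46813735 -0.11924019  0.07068647] [-0.43617838  3.4366142   2.92818272] 5.05
```

View pics/w3.png

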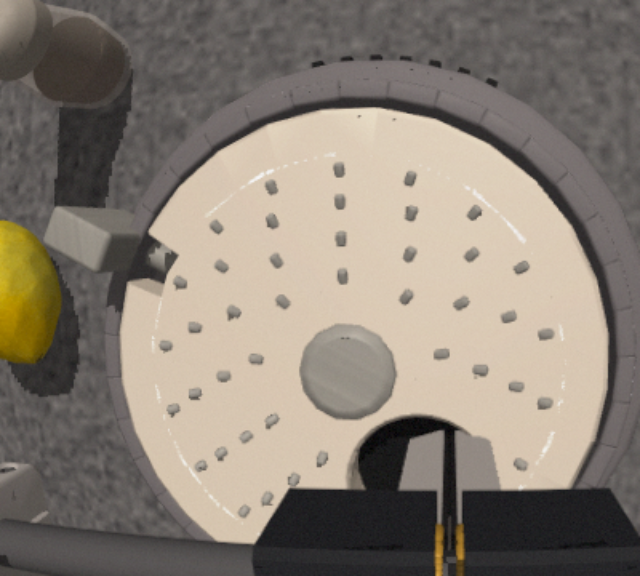

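```bash
python3 - <<'E'
import cv2
b=cv2.imread("pics/w3.png");cv2.imwrite("pics/c3.png",cv2.resize(b[180:330,30:230],None,fx=4,fy=4,interpolation=cv2.INTER_CUBIC))
E
```

```text
(no output)
```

View pics/c3.png

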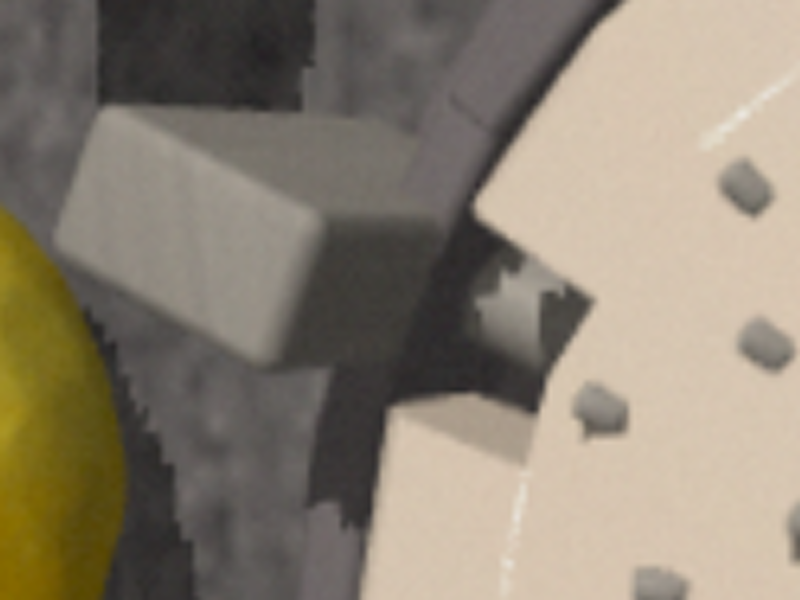

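```bash
python3 - <<'E'
from m import *
import pickle;m=pickle.load(open("w3.pkl","rb"))
g=lambda p:(((p[0]+.5)/4+30)/1.6+40-.5,((p[1]+.5)/4+180)/1.6-.5)
hub=((348+.5)/1.6+39.5,(371+.5)/1.6-.5)
rep(m,hub,hub,g((188,232)),g((496,344)))
for c in (onz("wrist",hub,.085,m)[:2],np.array([.4972,-.0885])):
  for n,p,z in[("ou",(475,208),.082),("iu",(593,297),.082),("il",(525,467),.082),("ol",(390,405),.082),("b1",(105,105),.088),("b2",(320,215),.088),("b3",(270,365),.088),("b4",(55,245),.088)]:
    d=onz("wrist",g(p),z,m)[:2]-c;print(n,np.hypot(*d).round(4),np.arctan2(d[1],d[0]).round(3))
E
```

```text
hub [ 0.4992683  -0.09082836  0.085     ]
well [ 0.4986 -0.0903  0.082 ] 0.0008 2.456
key [ 0.5429 -0.004   0.088 ] 0.0972 1.105
notch [ 0.532  -0.0293  0.082 ] 0.0697 1.082
ou 0.0765 0.968
iu 0.0638 0.975
il 0.0638 1.201
ol 0.0771 1.191
b1 0.1098 1.049
b2 0.0858 1.036
b3 0.0857 1.18
b4 0.1101 1.16
ou 0.0758 0.928
iu 0.0631 0.927
il 0.0625 1.156
ol 0.0758 1.155
b1 0.1088 1.022
b2 0.0849 1.001
b3 0.0844 1.147
b4 0.1089 1.134
```

Remaining misalignment is about 0.02–0.03 rad, inside the play. I'll nudge about 1 mm more, then centre the finger in the well.

Emit:
jog_arm(
  motion=[
    [0.0008, 0.0009, 0, 0, 0, 0, -1],
    [0, 0, 0, 0, 0, 0, -1],
    [-0.004, -0.005, 0, 0, 0, 0, -1],
    [-0.005, -0.006, 0, 0, 0, 0, -1],
    [0, 0, 0, 0, 0, 0, -1],
  ],
)

```text
time_s: 5.55
ee_pos: [0.4593, -0.1086, 0.0704]
eef_rot: [3.142, 0.001, 0.001]
force: [0.5, -0.6, -0.7]
grip_width: 0.0009
grip_force: 0.0
```

Emit:
jog_arm(
  motion=[
    [0, 0, 0.003, 0, 0, 0, -1],
    [0, 0, 0.003, 0, 0, 0, -1],
    [0, 0, 0.003, 0, 0, 0, -1],
    [0, 0, 0, 0, 0, 0, -1],
  ],
)

```text
time_s: 5.95
ee_pos: [0.4599, -0.1093, 0.0609]
eef_rot: [-3.141, 0.001, -0.0]
force: [-0.3, 0.1, 0.4]
grip_width: 0.0002
grip_force: 0.0
```

Emit:
jog_arm(
  motion=[
    [0, 0, 0.003, 0, 0, 0, -1],
    [0, 0, 0.002, 0, 0, 0, -1],
    [0, 0, 0, 0, 0, 0, -1],
  ],
)

```text
time_s: 6.25
ee_pos: [0.4603, -0.1093, 0.0563]
eef_rot: [3.142, -0.0, -0.0]
force: [0.0, 0.0, 0.1]
grip_width: 0.0006
grip_force: 0.1
```

Emit:
jog_arm(
  motion=[
    [0, 0, 0.003, 0, 0, 0, -1],
    [0, 0, 0.002, 0, 0, 0, -1],
    [0, 0, 0, 0, 0, 0, -1],
  ],
)

```text
time_s: 6.55
ee_pos: [0.4602, -0.1092, 0.0512]
eef_rot: [-3.142, -0.0, -0.0]
force: [-0.3, -0.3, 0.5]
grip_width: 0.0003
grip_force: 0.2
```

No contact force has shown up, so I'll check whether the disc is moving.

```bash
python3 - <<'E'
from h import *
a=ctrl.camera("side");b=ctrl.camera("wrist")
p=cv2.resize(a[220:330,270:420,::-1],(400,293),interpolation=cv2.INTER_CUBIC)
q=cv2.resize(b[:360,40:440,::-1],(400,360))
cv2.imwrite("pics/d.png",np.vstack([p,q]).repeat(1,0)[:,:] if 0 else np.hstack([cv2.copyMakeBorder(p,0,67,0,0,0),q]))
E
```

```text
(no output)
```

View pics/d.png

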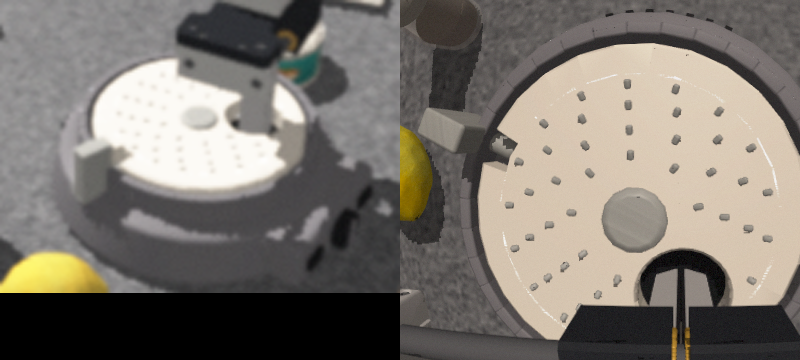

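```bash
python3 - <<'E'
from h import *
m=ctrl.camera_model("side")
for z in(.085,.078,.071):
    print(z,cv2.projectPoints(np.array([[.4973,-.0868,z]]),np.array(m["rvec"],float),np.array(m["tvec"],float),np.array(m["intrinsics"]),None)[0].ravel())
E
```

```text
0.085 [344.85167849 257.77639832]
0.078 [344.66395416 260.56394347]
0.071 [344.47774794 263.32894614]
```

Emit:
jog_arm(
  motion=[
    [0, 0, 0.002, 0, 0, 0, -1],
    [0, 0, 0.001, 0, 0, 0, -1],
    [0, 0, 0, 0, 0, 0, -1],
  ],
)

```text
time_s: 6.95
ee_pos: [0.4603, -0.1093, 0.049]
eef_rot: [3.141, -0.0, 0.0]
force: [-4.6, 0.7, 13.5]
grip_width: 0.0001
grip_force: 6.4
```

The hub has dropped by the full 14 mm and force is now rising at z≈0.049, which is the seat. I'll give one more firm press, then withdraw straight up.

Emit:
jog_arm(
  motion=[
    [0, 0, 0.001, 0, 0, 0, -1],
    [0, 0, 0, 0, 0, 0, -1],
    [0, 0, 0, 0, 0, 0, -1],
  ],
)

```text
time_s: 7.25
ee_pos: [0.4605, -0.1095, 0.0485]
eef_rot: [3.141, -0.001, 0.0]
force: [-5.3, 0.2, 18.2]
grip_width: 0.0009
grip_force: 9.2
```

Emit:
jog_arm(
  motion=[
    [0, 0, -0.004, 0, 0, 0, -1],
    [0, 0, -0.008, 0, 0, 0, -1],
    [0, 0, -0.01, 0, 0, 0, -1],
    [0, 0, -0.02, 0, 0, 0, -1],
    [0, 0, -0.04, 0, 0, 0, -1],
  ],
)

```text
time_s: 7.75
ee_pos: [0.4589, -0.1088, 0.1289]
eef_rot: [-3.14, 0.004, 0.0]
force: [0.1, -0.5, 1.3]
grip_width: 0.0006
grip_force: 0.0
```

Emit:
jog_arm(
  motion=[
    [0, 0, -0.04, 0, 0, 0, -1],
    [0, 0, -0.04, 0, 0, 0, -1],
    [0, 0, 0, 0, 0, 0, -1],
  ],
)

```text
time_s: 8.05
ee_pos: [0.4618, -0.1097, 0.2149]
eef_rot: [3.139, -0.008, 0.0]
force: [0.6, -0.3, -0.7]
grip_width: 0.0003
grip_force: 0.0
```

```bash
python3 - <<'E'
from h import *
a=ctrl.camera("side")
cv2.imwrite("pics/e.png",cv2.resize(a[220:330,270:420,::-1],None,fx=5,fy=5,interpolation=cv2.INTER_CUBIC))
E
```

```text
(no output)
```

View pics/e.png

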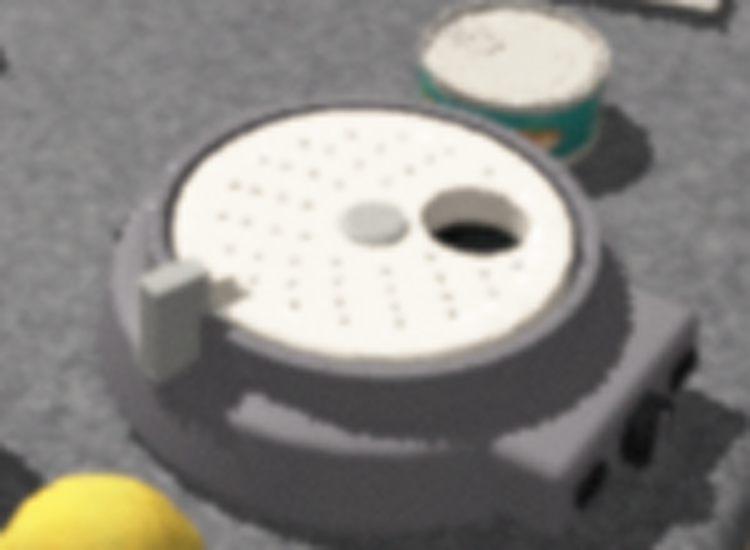

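The disc sits flush with the collar all round, hub at (376,223), and the notch is on the key. The lemon and tin haven't moved.

```bash
python3 -c "
from station import ctrl
print(ctrl.hand_in())"
```

```text
the job is handed in; nothing more can be done
None
```

I turned the disc about 2.2 rad counter-clockwise onto the key, pressed it fully home until flush with the collar, and handed the job in at about 8 s with the arm clear of everything.

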